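Weed out the tired spring clip

TASK

One of the three spring clips has gone weak: find it by tugging gently at the pull cards, never harder than about 15 N, and without drawing the card of a sound clip out by more than half a centimetre. Draw the weak clip's card right out while the clip stays in its stand and put the card in the white tray, then stand that clip upright in the red bin. Leave the sound clips in their stands with their cards still clamped, and do not disturb the other things on the bench.

Things in the scene. Friction and masses are not known exactly. Their poses are not given: they have to be found in the camera images.
- stand_a: one of three like grey stands, fixed, 106 x 64 mm, floor 5 mm thick; origin at table level under the clip; x points from front to back. Two posts 38 mm high and 22 mm apart, centred 47 mm before the origin, stop the clip when its card is pulled out along -x; rims 13 mm high on the other sides leave it 1 to 2 mm of play. The clip lifts straight up out of it.
- clip_a: one of three like spring clips, loose, 0.2 to 0.3 kg, in the stand of its letter. Origin under the centre of its black sled (84 x 44 x 6 mm), 5 mm above the table; jaws towards -x, blue levers 30 mm high. Take it from above by the round steel barrel on the origin's z axis, 24 mm thick, 31 to 66 mm up. A sound clip holds its card to 16 N or more, the weak one lets it slide at under 8 N.
- card_a: card in the clip of its letter, 30 g: yellow pull tab 30 (x) x 14 (y) x 32 mm high, origin under its centre; brown blade 4 mm thick, 22 mm high runs to 65 mm along +x. Starts with its origin 78 mm before the clip's (-x), 11 mm above the table, the tab clear of the posts. Blade leaves the jaws after 17 mm of travel, the stand after 45 mm.
- stand_b: one of three like grey stands, fixed, 106 x 64 mm, floor 5 mm thick; origin at table level under the clip; x points from front to back. Two posts 38 mm high and 22 mm apart, centred 47 mm before the origin, stop the clip when its card is pulled out along -x; rims 13 mm high on the other sides leave it 1 to 2 mm of play. The clip lifts straight up out of it.
- clip_b: one of three like spring clips, loose, 0.2 to 0.3 kg, in the stand of its letter. Origin under the centre of its black sled (84 x 44 x 6 mm), 5 mm above the table; jaws towards -x, blue levers 30 mm high. Take it from above by the round steel barrel on the origin's z axis, 24 mm thick, 31 to 66 mm up. A sound clip holds its card to 16 N or more, the weak one lets it slide at under 8 N.
- card_b: card in the clip of its letter, 30 g: yellow pull tab 30 (x) x 14 (y) x 32 mm high, origin under its centre; brown blade 4 mm thick, 22 mm high runs to 65 mm along +x. Starts with its origin 78 mm before the clip's (-x), 11 mm above the table, the tab clear of the posts. Blade leaves the jaws after 17 mm of travel, the stand after 45 mm.
- stand_c: one of three like grey stands, fixed, 106 x 64 mm, floor 5 mm thick; origin at table level under the clip; x points from front to back. Two posts 38 mm high and 22 mm apart, centred 47 mm before the origin, stop the clip when its card is pulled out along -x; rims 13 mm high on the other sides leave it 1 to 2 mm of play. The clip lifts straight up out of it.
- clip_c: one of three like spring clips, loose, 0.2 to 0.3 kg, in the stand of its letter. Origin under the centre of its black sled (84 x 44 x 6 mm), 5 mm above the table; jaws towards -x, blue levers 30 mm high. Take it from above by the round steel barrel on the origin's z axis, 24 mm thick, 31 to 66 mm up. A sound clip holds its card to 16 N or more, the weak one lets it slide at under 8 N.
- card_c: card in the clip of its letter, 30 g: yellow pull tab 30 (x) x 14 (y) x 32 mm high, origin under its centre; brown blade 4 mm thick, 22 mm high runs to 65 mm along +x. Starts with its origin 78 mm before the clip's (-x), 11 mm above the table, the tab clear of the posts. Blade leaves the jaws after 17 mm of travel, the stand after 45 mm.
- jaw_a: the moving blue lever of the clip of the same letter, hinged under the barrel (origin 6 mm to the clip's -y from its origin), its steel lip pressed on the card by the spring: with 14 N or more in a sound clip, under 4 N in the weak one
- jaw_b: the moving blue lever of the clip of the same letter, hinged under the barrel (origin 6 mm to the clip's -y from its origin), its steel lip pressed on the card by the spring: with 14 N or more in a sound clip, under 4 N in the weak one
- jaw_c: the moving blue lever of the clip of the same letter, hinged under the barrel (origin 6 mm to the clip's -y from its origin), its steel lip pressed on the card by the spring: with 14 N or more in a sound clip, under 4 N in the weak one
- reject_bin: red open bin, 170 (x) x 150 (y) x 45 mm high, walls and floor 5 mm; fixed; origin at the centre of its underside
- card_tray: shallow white tray, 170 (x) x 140 (y) x 14 mm high, walls and floor 5 mm; fixed; origin at the centre of its underside
- tape_blue: blue roll of tape, 68 mm across, 19 mm high, a bystander; origin at the centre of its underside
- tape_tan: tan roll of tape, 60 mm across, 24 mm high, a bystander; origin at the centre of its underside
- battery_pack: pack of red cells, 60 x 75 x 25 mm, a bystander; origin at the centre of its underside
- flux_jar: small amber jar, 44 mm across, 50 mm high, a bystander; origin at the centre of its underside
- screwdriver: screwdriver lying on the table, a bystander; origin under its middle
- parts_cup: small metal cup, 60 mm across, 45 mm high, a bystander; origin at the centre of its underside

How it is judged (in metres and radians):
On the way:
1. a card has been drawn out of its clip (that of the weak clip: a sound one must keep its card), with the clip still in its stand (((x of card_a in the frame of clip_a below -0.105 m and horizontal distance between clip_a and stand_a below 0.012 m and height (world z) of clip_a below 0.012 m) or (x of card_b in the frame of clip_b below -0.105 m and horizontal distance between clip_b and stand_b below 0.012 m and height (world z) of clip_b below 0.012 m) or (x of card_c in the frame of clip_c below -0.105 m and horizontal distance between clip_c and stand_c below 0.012 m and height (world z) of clip_c below 0.012 m))), for 0.05 s.
At the end, for the whole second after the job is handed in: The weak clip stands upright (within 0.3 rad) on the floor of the red bin and its card lies in the white tray, both at rest; the two sound clips are in their stands (within 12 mm), their cards drawn out by no more than 7 mm and still pressed by their jaws with over 8 N (((x of clip_a in the frame of reject_bin between -0.07 and 0.07 m and y of clip_a in the frame of reject_bin between -0.06 and 0.06 m and z of clip_a in the frame of reject_bin between 0 and 0.02 m and angle between clip_a's own z axis and vertical below 0.3 rad and linear speed of each of clip_a, card_a below 0.02 m/s and x of card_a in the frame of card_tray between -0.08 and 0.08 m and y of card_a in the frame of card_tray between -0.065 and 0.065 m and z of card_a in the frame of card_tray between 0 and 0.025 m and horizontal distance between clip_b and stand_b below 0.012 m and height (world z) of each of clip_b, clip_c below 0.012 m and x of card_b in the frame of clip_b above -0.085 m and contact force between jaw_b and card_b above 8 N and horizontal distance between clip_c and stand_c below 0.012 m and x of card_c in the frame of clip_c above -0.085 m and contact force between jaw_c and card_c above 8 N) or (x of clip_b in the frame of reject_bin between -0.07 and 0.07 m and y of clip_b in the frame of reject_bin between -0.06 and 0.06 m and z of clip_b in the frame of reject_bin between 0 and 0.02 m and angle between clip_b's own z axis and vertical below 0.3 rad and linear speed of each of clip_b, card_b below 0.02 m/s and x of card_b in the frame of card_tray between -0.08 and 0.08 m and y of card_b in the frame of card_tray between -0.065 and 0.065 m and z of card_b in the frame of card_tray between 0 and 0.025 m and horizontal distance between clip_a and stand_a below 0.012 m and height (world z) of each of clip_a, clip_c below 0.012 m and x of card_a in the frame of clip_a above -0.085 m and contact force between jaw_a and card_a above 8 N and horizontal distance between clip_c and stand_c below 0.012 m and x of card_c in the frame of clip_c above -0.085 m and contact force between jaw_c and card_c above 8 N) or (x of clip_c in the frame of reject_bin between -0.07 and 0.07 m and y of clip_c in the frame of reject_bin between -0.06 and 0.06 m and z of clip_c in the frame of reject_bin between 0 and 0.02 m and angle between clip_c's own z axis and vertical below 0.3 rad and linear speed of each of clip_c, card_c below 0.02 m/s and x of card_c in the frame of card_tray between -0.08 and 0.08 m and y of card_c in the frame of card_tray between -0.065 and 0.065 m and z of card_c in the frame of card_tray between 0 and 0.025 m and horizontal distance between clip_a and stand_a below 0.012 m and height (world z) of each of clip_a, clip_b below 0.012 m and x of card_a in the frame of clip_a above -0.085 m and contact force between jaw_a and card_a above 8 N and horizontal distance between clip_b and stand_b below 0.012 m and x of card_b in the frame of clip_b above -0.085 m and contact force between jaw_b and card_b above 8 N))); the robot touches nothing.
It fails at once if the card of a sound clip is drawn out by more than 7 mm ((x of card_a in the frame of clip_a below -0.085 m and contact force between jaw_a and card_a above 8 N) or (x of card_b in the frame of clip_b below -0.085 m and contact force between jaw_b and card_b above 8 N) or (x of card_c in the frame of clip_c below -0.085 m and contact force between jaw_c and card_c above 8 N)).
It fails at once if while it holds its card, a clip is pulled or pressed against its stand with more than 20 N (its weight of 2 to 3 N included) ((contact force between clip_a and stand_a above 20 N and contact force between jaw_a and card_a above 1 N) or (contact force between clip_b and stand_b above 20 N and contact force between jaw_b and card_b above 1 N) or (contact force between clip_c and stand_c above 20 N and contact force between jaw_c and card_c above 1 N)).
It fails at once if a bystander is pushed more than 30 mm (distance of any of tape_blue, tape_tan, battery_pack, flux_jar, screwdriver, parts_cup from where it was at the start of the episode above 0.03 m).
It also fails if it takes over 72 s, if anything falls off the work surface, if the arm or the gripper's body presses on something with over 40 N, if the wrist force passes 120 N, or if a joint passes its speed limit or range.

ROBOT

A 6-joint arm with a two-finger parallel gripper is mounted at the origin on the work surface. World frame = base frame: x ahead of the robot, y to its left, z up, the work surface at z = 0. Lengths are in m, angles in degrees, forces in N, time in s.
With the tool pointing down it reaches from about 0.375 to 0.9 m from the base axis. Payload 3.1 kg.
Tool frame: the origin (TCP) lies midway between the tips of the shut fingers; the grasp point (between the pads) lies 19 mm behind it; z points along the fingers, y is the direction in which the jaws open and shut (so a half turn about z gives the same grasp; the last joint's range is limited). The gripper opens to 87 mm and grips with 3 to 60 N. Pads are 19 mm wide; open, the fingers measure 117 mm over their backs; the gripper's body (75 mm by 190 mm) begins 51 mm behind the grasp point.
Start: joints at [-87.29, 30.224, 82.088, -0, 67.689, -10.227], TCP at [0.14, -0.609, 0.223] pointing down, gripper open.
Joint ranges: [-176.69, 176.69], [-43.24, 126.21], [12.49, 139.97], [-82, 262], [0, 151.66], [-163.58, 163.58]. Speed limits (degrees/s): [159.86, 159.86, 180, 180, 180, 180].

INTERFACE

Orientations are given as a 3x3 rotation matrix whose columns are the frame's x, y, z axes.
In Python, from rig import status, vision, bot, models gives the robot as it stands.
- The arm moves only by the tool send_rows, never from a script. Its argument "moves" is a list of rows, each a list of 7 numbers: the shift along the tool's x, y, z in units of 25 mm (1.0 is 25 mm), then the turn, a rotation vector about the tool's x, y, z in units of 10 degrees (1.0 is 10 degrees), then the closure, from -1 (fully open) to 1 (shut), so that 0 is half open. In form: [[dx, dy, dz, rx, ry, rz, hand], ...]. A call has 1 to 12 rows; each row shifts and turns the commanded pose from where the row before left it, along the tool's axes as they then stand; what a row does not reach is not made up. A row lasts 1/8 s, in which the tool goes at most 62.5 mm and 10.7 degrees, less where a joint would pass 70% of its speed; a pose out of reach is approached as far as the arm can. A call is refused whole if a number of a shift passes 1 or a number of a turn 1, either way. A call with a gripper value outside its range is refused whole. The fingers move at their own pace and stop on an object; the grip force is fixed at half the most. Time passes only in rows, so rows that do not move let the fingers close. It gives the time, the measured TCP pose, the force and the opening at its end, in the units of the state.
- status.read_state(): the state, without advancing time (a new reading comes with each control period).
- vision.capture(name): name is "scene" or "top"; returns a dict with "img" (384x512x3 uint8, red, green, blue), "depth" (384x512 float32, m along the optical axis (not along the pixel's ray), 0 where there is no reading), "fx", "fy", "cx", "cy" (pixels), "pose" (4x4, takes a point from camera to world coordinates). Camera axes: x right, y up, looking along -z (the intrinsics and any distortion apply to the point x, -y, -z); pixel columns grow to the right and rows downward; lengths in m; the calibration is good to about 2 mm. A picture is of the moment at which its call begins.
- bot.hand_in(): hands the job in, once; it reports no verdict.
Trained networks look in the newest picture that a camera, given by its name, has taken for a name from the list of things; names that differ only in an ending like _2 or _b are one class to them, and where a whole thing is asked for, a point or a joint stands for the part that bears it (a point fixed in the world has none). Each returns a list of dicts, best first, with "confidence" (0 to 1); they miss things now and then, are a little off and sometimes report something else, mostly with a low value. They report only what shows in the picture. A call takes as long as a camera call.
- models.masks_of(camera, name): "mask" (384x512 bool, what is visible of it) and "extent" ([left, top, right, bottom] in pixels, round what is visible of it).
- models.landmark_of(camera, name): "point" ([column, row] in pixels: a listed point, or the origin of a listed thing).
The state is a dict: "time_s": time; "joint_positions": joint angles; "qvel": joint speeds; "tau": joint torques, N m; "position": TCP position; "tcp_rot": TCP orientation; "force": force on the tool from outside, world axes, zero at the start; "moment": the same for the moment, N m; "opening": opening from 0.0 (shut) to 1.0 (fully open).
Only numpy, scipy, OpenCV 4.12 (cv2) and the standard library are available. Lean on these libraries where they do the work, as an engineer would, in place of code of your own. Each camera call takes 0.05 s, during which the arm holds its last target.

## Working session

There is one attempt and no reset: what is moved stays moved. The work goes in short steps, Python scripts to look and compute and a tool call to move; the robot and the scene stay as the last step left them, time stands still between calls to the robot, and variables do not carry over. Pictures are saved under pics/ and viewed, and the job is handed in when it is done.

Besides the shell and the picture viewer there is one more tool, called as a command line: name --pt "numbers of a row" for each row, then --argument value for the rest. send_rows: Moves the arm, as the interface text tells. Its arguments: {"type":"object","properties":{"moves":{"type":"array"}},"required":["moves"]}

```bash
ls; mkdir -p pics; cat > h.py <<'E'
import numpy as np,cv2,sys
from rig import status,vision,bot,models
def save(c,f,s=1): cv2.imwrite('pics/'+f,cv2.cvtColor(c['img'],cv2.COLOR_RGB2BGR))
def world(c,u,v,d):
    p=np.array([(u-c['cx'])/c['fx']*d,-(v-c['cy'])/c['fy']*d,-d]) if np.isscalar(d) else np.stack([(u-c['cx'])/c['fx']*d,-(v-c['cy'])/c['fy']*d,-d],-1)
    return p@c['pose'][:3,:3].T+c['pose'][:3,3]
def cloud(c):
    v,u=np.mgrid[0:384,0:512]; return world(c,u,v,c['depth'].astype(float))
E
python3 - <<'E'
from h import *
np.set_printoptions(precision=4,suppress=True)
print(status.read_state())
for n in('scene','top'):
    c=vision.capture(n); save(c,n+'0.png'); print(n,c['fx'],c['fy'],c['cx'],c['cy'],c['pose'],[k for k in c])
E
```

```text
pics
{'time_s': 0.0, 'joint_positions': array([-87.2902,  30.2768,  82.158 ,   0.0016,  67.69  , -10.2269]), 'qvel': array([-0.0844,  0.0161, -0.001 ,  0.0027, -0.0522, -0.0423]), 'tau': array([ -0.0026, -44.005 , -17.6591,   0.063 ,   0.0583,  -0.0002]), 'position': array([ 0.1399, -0.6084,  0.2216]), 'tcp_rot': array([[ 0.9746,  0.2239, -0.0001],
       [ 0.2239, -0.9746,  0.0022],
       [ 0.0004, -0.0021, -1.    ]]), 'force': array([ 0.9662, -0.0565, -0.4331]), 'moment': array([ 0.0426,  0.0091, -0.0397]), 'opening': 1.0012775904704692}
scene 368.1371722381522 368.1371722381522 256.5751509072674 191.6487610881377 [[-0.8793 -0.3707  0.2989  0.7845]
 [ 0.4759 -0.706   0.5245  0.453 ]
 [ 0.0166  0.6035  0.7972  0.7029]
 [ 0.      0.      0.      1.    ]] ['img', 'depth', 'fx', 'fy', 'cx', 'cy', 'pose']
top 419.27533846384813 419.27533846384813 251.59006865704916 200.29181783814374 [[ 0.0058  0.9892 -0.1467  0.3763]
 [-1.      0.0052 -0.0039  0.0057]
 [-0.0031  0.1467  0.9892  1.2741]
 [ 0.      0.      0.      1.    ]] ['img', 'depth', 'fx', 'fy', 'cx', 'cy', 'pose']
```

View pics/scene0.png

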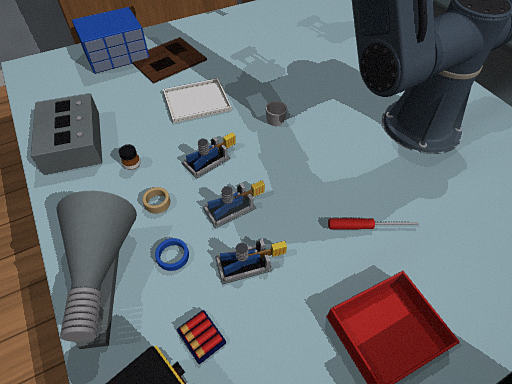

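View pics/top0.png

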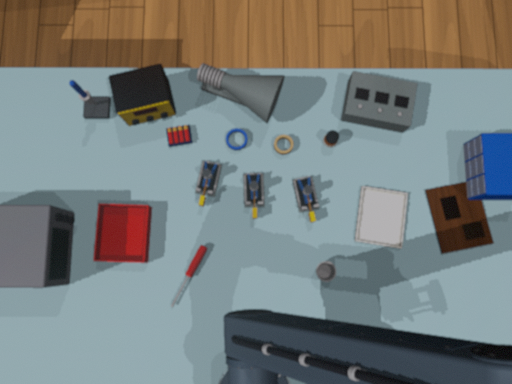

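The scene view shows the three clips in their stands at about (207,157), (230,203) and (243,260), with yellow tabs facing the robot. The top view shows them at (208,178), (254,188) and (306,195), the tray at (381,216) and the bin at (123,232).

```bash
python3 - <<'E'
from h import *
np.set_printoptions(precision=4,suppress=True)
for n in('scene','top'):
    c=vision.capture(n); P=cloud(c); print(n)
    for th in('stand_a','clip_a','card_a','jaw_a'):
        for r in models.landmark_of(n,th)[:4]:
            u,v=r['point']; print(th,'lm',np.round(r['point'],1),round(r['confidence'],2), P[int(v),int(u)])
    for th in('card_a','clip_a','reject_bin','card_tray','screwdriver','parts_cup','tape_blue','tape_tan','flux_jar','battery_pack'):
        for r in models.masks_of(n,th)[:3]:
            q=P[r['mask']&(c['depth']>0)]
            print(th,np.round(r['extent']),round(r['confidence'],2),'med',np.median(q,0),'min',np.percentile(q,2,0),'max',np.percentile(q,98,0))
    hsv=cv2.cvtColor(c['img'],cv2.COLOR_RGB2HSV)
    m=((hsv[...,0]>18)&(hsv[...,0]<32)&(hsv[...,1]>150)&(hsv[...,2]>120)&(P[...,0]<0.62)&(P[...,0]>0.4)&(abs(P[...,1])<.3)).astype(np.uint8)
    k,l,s,ce=cv2.connectedComponentsWithStats(m)
    for i in range(1,k):
        if s[i,4]>8:
            q=P[(l==i)]; print('tab',ce[i],s[i,4],'med',np.median(q,0),q.min(0),q.max(0), 'top',q[q[:,2]>np.percentile(q[:,2],50)].mean(0))
E
```

```text
scene
stand_a lm [240.6 263.7] 0.88 [0.6468 0.1525 0.031 ]
stand_a lm [206.8 157.5] 0.83 [ 0.5896 -0.1475  0.0234]
stand_a lm [229.1 211.4] 0.58 [0.6064 0.0169 0.0108]
clip_a lm [231.2 211. ] 0.9 [0.6023 0.0187 0.0102]
clip_a lm [204.1 156.4] 0.82 [ 0.5967 -0.14    0.0378]
clip_a lm [242.9 261.9] 0.75 [0.6418 0.1516 0.0334]
card_a lm [278.9 255.2] 0.85 [ 0.5605  0.1594 -0.0012]
card_a lm [258.1 193.5] 0.77 [0.5261 0.0065 0.0167]
card_a lm [230.2 144. ] 0.69 [ 0.515  -0.1654  0.018 ]
card_a lm [226.1 209.7] 0.56 [0.6125 0.015  0.0205]
jaw_a lm [202.7 160. ] 0.71 [ 0.6034 -0.1396  0.0271]
jaw_a lm [228.7 206.6] 0.64 [0.6062 0.0126 0.0249]
jaw_a lm [240.9 259. ] 0.51 [0.6452 0.1499 0.0424]
jaw_a lm [240.9 265.4] 0.44 [0.647  0.1525 0.0221]
card_a [246. 182. 265. 197.] 0.65 med [0.5294 0.0052 0.0351] min [ 0.5105 -0.0057  0.0166] max [0.5562 0.0085 0.0447]
card_a [260. 244. 286. 260.] 0.53 med [0.5684 0.16   0.0334] min [0.5485 0.1507 0.0001] max [0.6002 0.1678 0.0445]
card_a [217. 133. 237. 147.] 0.53 med [ 0.5213 -0.1651  0.0332] min [ 0.5004 -0.1847  0.0006] max [ 0.5542 -0.1484  0.04
[... 4855 characters left out ...]
 0.0469] min [ 0.7337 -0.2498  0.0008] max [ 0.7693 -0.2117  0.0536]
flux_jar [197. 163. 219. 191.] 0.35 med [0.6308 0.1414 0.03  ] min [0.598  0.1204 0.0064] max [0.6731 0.1668 0.0733]
battery_pack [164. 124. 194. 146.] 0.72 med [0.7643 0.2359 0.0205] min [0.7375 0.201  0.0016] max [0.7968 0.2748 0.0287]
tab [201.7059 199.9412] 34 med [0.5592 0.1581 0.0423] [0.5463 0.1524 0.0297] [0.5762 0.1641 0.0497] top [0.5584 0.1587 0.0443]
tab [254.375  212.5938] 32 med [0.5211 0.0031 0.0428] [ 0.5092 -0.0028  0.0401] [0.5362 0.0062 0.0461] top [0.5251 0.0015 0.0444]
tab [311.825 216.025] 40 med [ 0.5129 -0.1679  0.0428] [ 0.501  -0.1745  0.0367] [ 0.5249 -0.1601  0.0496] top [ 0.5155 -0.1668  0.0446]
```

```bash
python3 - <<'E'
from h import *
np.set_printoptions(precision=4,suppress=True)
cl=[(vision.capture(n)) for n in('scene','top')]
for nm,(tx,ty),(bx,by) in(('L',(.5605,.159),(.633,.145)),('M',(.525,.0015),(.60,.004)),('R',(.5157,-.168),(.59,-.145))):
    for c in cl:
        P=cloud(c).reshape(-1,3)
        d=np.hypot(P[:,0]-bx,P[:,1]-by); b=P[(d<.03)&(P[:,2]>.064)&(P[:,2]<.08)]
        (ce,r)=cv2.minEnclosingCircle(b[:,:2].astype(np.float32))
        t=P[(np.hypot(P[:,0]-tx,P[:,1]-ty)<.024)&(P[:,2]>.040)&(P[:,2]<.05)]
        rr=cv2.minAreaRect(t[:,:2].astype(np.float32))
        m=t[:,:2].mean(0)
        print(nm,'barrel',len(b),b.mean(0),np.array(ce),round(r,4),'tab',len(t),t.mean(0),np.array(rr[0]),np.array(rr[1]),rr[2],'dist',np.linalg.norm(np.array(ce)-m),'ang',np.degrees(np.arctan2(ce[1]-m[1],ce[0]-m[0])))
E
```

```text
L barrel 129 [0.6388 0.1439 0.0702] [0.6381 0.143 ] 0.013 tab 94 [0.5624 0.159  0.0431] [0.5622 0.1592] [0.0147 0.0293] 76.52970886230469 dist 0.07738606849742441 ang -11.934011940961453
L barrel 61 [0.6348 0.1442 0.0707] [0.6359 0.1445] 0.0131 tab 39 [0.5589 0.1604 0.0438] [0.5592 0.1603] [0.0139 0.0284] 79.25865936279297 dist 0.07853821730929025 ang -11.639834491885017
M barrel 101 [0.6037 0.0052 0.0705] [0.6028 0.0043] 0.0129 tab 71 [0.5253 0.0011 0.0428] [0.5254 0.0003] [0.0298 0.016 ] 1.3064863681793213 dist 0.07755992431581683 ang 2.385249521017016
M barrel 59 [0.5997 0.0052 0.0708] [0.6    0.0051] 0.0129 tab 41 [0.5233 0.0028 0.0438] [0.5225 0.0032] [0.0272 0.0118] 0.31024080514907837 dist 0.07672971692514972 ang 1.697113259885159
R barrel 76 [ 0.5921 -0.1522  0.0705] [ 0.5919 -0.1541] 0.0129 tab 53 [ 0.515  -0.1697  0.0433] [ 0.5153 -0.17  ] [0.0288 0.0153] 13.881361961364746 dist 0.07849935669088912 ang 11.450608361239057
R barrel 59 [ 0.5885 -0.1524  0.0706] [ 0.5892 -0.153 ] 0.0128 tab 46 [ 0.5127 -0.1682  0.0436] [ 0.5121 -0.1686] [0.0293 0.0142] 12.22933292388916 dist 0.07806512078312013 ang 11.205945627488495
```

send_rows --pt "0.97 -0.725 0.25 0 0 0 0.2" --pt "0.97 -0.725 0.25 0 0 0 0.2" --pt "0.97 -0.725 0.25 0 0 0 0.2" --pt "0.97 -0.725 0.25 0 0 0 0.2" --pt "0.97 -0.725 0.25 0 0 0 0.2" --pt "0.97 -0.725 0.25 0 0 0 0.2" --pt "0.97 -0.725 0.25 0 0 0 0.2" --pt "0.97 -0.725 0.25 0 0 0 0.2" --pt "0.97 -0.725 0.25 0 0 0 0.2" --pt "0.97 -0.725 0.25 0 0 0 0.2" --pt "0.97 -0.725 0.25 0 0 0 0.2" --pt "0.97 -0.725 0.25 0 0 0 0.2"

```text
time_s: 3.2
position: [0.3756, -0.3315, 0.1476]
tcp_rot: [[0.975, 0.224, 0.0], [0.224, -0.975, -0.001], [0.0, 0.001, -1.0]]
force: [0.9, -0.3, 0.0]
opening: 0.398
```

```bash
cat > d.py <<'E'
from h import *
np.set_printoptions(precision=4,suppress=True)
def delta(p,yaw=None):
    s=status.read_state(); R=s['tcp_rot']
    d=R.T@(np.array(p)-s['position'])/.025
    cy=np.degrees(np.arctan2(R[1,0],R[0,0]))
    # tilt correction
    z=R[:,2]
    print('t',round(s['time_s'],3),'pos',s['position'],'yaw',round(cy,2),'z',z,'F',s['force'],'op',round(s['opening']*87,1),'delta units',np.round(d,3),'rz',None if yaw is None else round(-(yaw-cy)/10,3))
if __name__=='__main__':
    a=[float(x) for x in sys.argv[1:]]; delta(a[:3],a[3])
E
python3 d.py .5137 -.1692 .1 11.3
```

```text
t 3.2 pos [ 0.3756 -0.3315  0.1476] yaw 12.93 z [ 0.0005 -0.0006 -1.    ] F [ 0.8602 -0.2891  0.0488] op 34.6 delta units [ 6.834 -5.092  1.901] rz 0.163
```

send_rows --pt "0.95 -0.71 0.27 0 0 0 0.2" --pt "0.95 -0.71 0.27 0 0 0 0.2" --pt "0.95 -0.71 0.27 0 0 0 0.2" --pt "0.95 -0.71 0.27 0 0 0 0.2" --pt "0.95 -0.71 0.27 0 0 0 0.2" --pt "0.95 -0.71 0.27 0 0 0 0.2" --pt "0.95 -0.71 0.27 0 0 0.16 0.2" --pt "0 0 0 0 0 0 0.2"

```text
time_s: 4.2
position: [0.5099, -0.1723, 0.1]
tcp_rot: [[0.98, 0.2, -0.0], [0.2, -0.98, 0.0], [-0.0, -0.0, -1.0]]
force: [-0.8, 0.3, 0.3]
opening: 0.396
```

```bash
python3 d.py .5137 -.1692 .012 11.3; python3 -c "
from h import *
for n in('scene','top'): save(vision.capture(n),n+'1.png')"
```

```text
t 4.2 pos [ 0.5099 -0.1723  0.1   ] yaw 11.52 z [-0.0001  0.0002 -1.    ] F [-0.7923  0.3165  0.3378] op 34.5 delta units [ 0.173 -0.091  3.519] rz 0.022
```

send_rows --pt "0.17 -0.09 0.8 0 0 0 0.2" --pt "0 0 0.9 0 0 0 0.2" --pt "0 0 0.9 0 0 0 0.2" --pt "0 0 0.9 0 0 0 0.5" --pt "0 0 0 0 0 0 0.5" --pt "0 0 0 0 0 0 0.5"

```text
time_s: 5.05
position: [0.5129, -0.1715, 0.0135]
tcp_rot: [[0.981, 0.196, 0.001], [0.196, -0.981, -0.001], [0.001, 0.001, -1.0]]
force: [0.7, 0.6, 1.0]
opening: 0.265
```

```bash
python3 d.py .5137 -.1692 .012 11.3; python3 -c "
from h import *
for n in('scene','top'): 
  c=vision.capture(n); I=c['img'][100:200,170:290] if n=='scene' else c['img'][150:250,260:360]
  cv2.imwrite('pics/z2%s.png'%n,cv2.resize(I,None,fx=5,fy=5,interpolation=cv2.INTER_CUBIC)[:,:,::-1])"
```

```text
t 5.05 pos [ 0.5129 -0.1715  0.0135] yaw 11.28 z [ 0.0008 -0.0006 -1.    ] F [0.736  0.638  0.9528] op 23.1 delta units [ 0.048 -0.085  0.06 ] rz -0.002
```

View pics/z2scene.png

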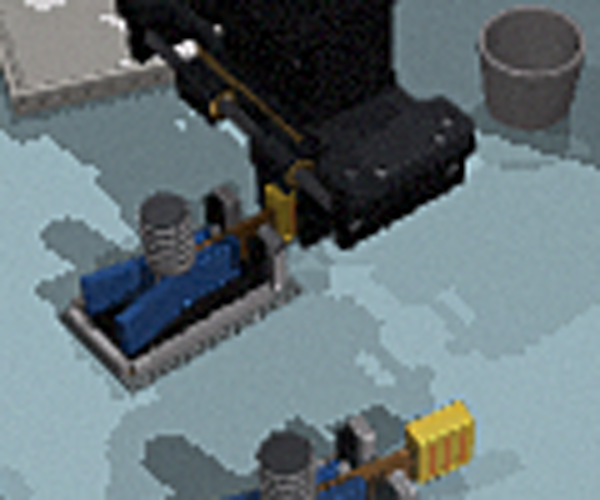

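send_rows --pt "0.04 -0.08 0 0 0 0 0.58" --pt "0 0 0 0 0 0 0.6" --pt "0 0 0 0 0 0 0.62"

```text
time_s: 5.52
position: [0.5137, -0.1686, 0.0131]
tcp_rot: [[0.98, 0.197, 0.001], [0.197, -0.98, -0.001], [0.001, 0.001, -1.0]]
force: [0.3, -1.2, 0.3]
opening: 0.192
```

send_rows --pt "0 0 0 0 0 0 0.63"

```text
time_s: 5.65
position: [0.5137, -0.1687, 0.013]
tcp_rot: [[0.98, 0.197, 0.001], [0.197, -0.98, -0.0], [0.001, 0.001, -1.0]]
force: [0.1, -0.7, 0.9]
opening: 0.189
```

send_rows --pt "0 0 0 0 0 0 0.64"

```text
time_s: 5.78
position: [0.5136, -0.1686, 0.0128]
tcp_rot: [[0.98, 0.197, 0.0], [0.197, -0.98, -0.0], [0.0, 0.0, -1.0]]
force: [1.0, -0.7, -0.2]
opening: 0.183
```

send_rows --pt "0 0 0 0 0 0 0.65"

```text
time_s: 5.9
position: [0.5136, -0.1685, 0.0128]
tcp_rot: [[0.98, 0.197, 0.0], [0.197, -0.98, -0.0], [0.0, 0.0, -1.0]]
force: [0.2, -1.1, -0.5]
opening: 0.177
```

send_rows --pt "0 0 0 0 0 0 0.66"

```text
time_s: 6.02
position: [0.5135, -0.1685, 0.0128]
tcp_rot: [[0.98, 0.197, 0.0], [0.197, -0.98, -0.0], [0.0, 0.0, -1.0]]
force: [0.4, -0.4, -0.1]
opening: 0.171
```

send_rows --pt "0 0 0 0 0 0 0.67"

```text
time_s: 6.15
position: [0.5134, -0.1685, 0.0128]
tcp_rot: [[0.98, 0.197, 0.0], [0.197, -0.98, -0.0], [0.0, 0.0, -1.0]]
force: [0.3, -0.7, 0.6]
opening: 0.163
```

send_rows --pt "0 0 0 0 0 0 0.68"

```text
time_s: 6.28
position: [0.5134, -0.1685, 0.0128]
tcp_rot: [[0.981, 0.196, 0.0], [0.196, -0.981, -0.0], [0.0, 0.0, -1.0]]
force: [0.1, -0.4, 0.4]
opening: 0.16
```

send_rows --pt "0 0 0 0 0 0 0.75" --pt "0 0 0 0 0 0 0.9"

```text
time_s: 6.52
position: [0.5135, -0.1685, 0.0128]
tcp_rot: [[0.98, 0.197, 0.0], [0.197, -0.98, -0.0], [0.0, 0.0, -1.0]]
force: [1.2, -0.2, 0.3]
opening: 0.161
```

send_rows --pt "-0.04 0 0 0 0 0 0.9"

```text
time_s: 6.65
position: [0.5127, -0.1686, 0.0128]
tcp_rot: [[0.981, 0.196, 0.001], [0.196, -0.981, 0.0], [0.001, 0.0, -1.0]]
force: [0.9, 0.2, -0.6]
opening: 0.155
```

send_rows --pt "-0.02 0 0 0 0 0 0.9"

```text
time_s: 6.78
position: [0.5121, -0.1687, 0.0128]
tcp_rot: [[0.98, 0.197, 0.0], [0.197, -0.98, 0.0], [0.0, 0.0, -1.0]]
force: [2.8, 1.2, 1.1]
opening: 0.157
```

send_rows --pt "-0.02 0 0 0 0 0 0.9"

```text
time_s: 6.9
position: [0.512, -0.1688, 0.0128]
tcp_rot: [[0.981, 0.196, 0.001], [0.196, -0.981, -0.0], [0.001, 0.0, -1.0]]
force: [4.1, 2.4, -0.7]
opening: 0.16
```

send_rows --pt "-0.02 0 0 0 0 0 0.9"

```text
time_s: 7.02
position: [0.5119, -0.1688, 0.0128]
tcp_rot: [[0.981, 0.196, 0.002], [0.196, -0.981, -0.0], [0.002, 0.001, -1.0]]
force: [5.6, 2.9, -2.6]
opening: 0.159
```

send_rows --pt "-0.02 0 0 0 0 0 0.9"

```text
time_s: 7.15
position: [0.5119, -0.1688, 0.0128]
tcp_rot: [[0.981, 0.196, 0.003], [0.196, -0.981, -0.0], [0.003, 0.001, -1.0]]
force: [6.9, 4.8, -3.5]
opening: 0.159
```

send_rows --pt "-0.02 0 0 0 0 0 0.9"

```text
time_s: 7.28
position: [0.5119, -0.1689, 0.0128]
tcp_rot: [[0.981, 0.196, 0.004], [0.196, -0.981, -0.0], [0.004, 0.001, -1.0]]
force: [8.1, 5.4, -3.1]
opening: 0.162
```

send_rows --pt "-0.02 0 0 0 0 0 0.9"

```text
time_s: 7.4
position: [0.5119, -0.169, 0.0128]
tcp_rot: [[0.981, 0.196, 0.005], [0.196, -0.981, -0.001], [0.005, 0.001, -1.0]]
force: [10.0, 5.0, -4.0]
opening: 0.156
```

send_rows --pt "0.06 0 0 0 0 0 0.9" --pt "0.06 0 0 0 0 0 0.9" --pt "0 0 0 0 0 0 0.9"

```text
time_s: 7.78
position: [0.5119, -0.1687, 0.0128]
tcp_rot: [[0.98, 0.197, -0.001], [0.197, -0.98, 0.0], [-0.001, -0.0, -1.0]]
force: [0.2, 0.3, -0.0]
opening: 0.158
```

send_rows --pt "0 0 0 0 0 0 0.6" --pt "0 0 0 0 0 0 0.2" --pt "0 0 -0.8 0 0 0 0.2" --pt "0 0 -1 0 0 0 0.2" --pt "0 0 -1 0 0 0 0.2" --pt "0 0 -0.8 0 0 0 0.2"

```text
time_s: 8.52
position: [0.512, -0.1685, 0.1037]
tcp_rot: [[0.981, 0.196, -0.0], [0.196, -0.981, 0.0], [-0.0, -0.0, -1.0]]
force: [-0.3, 0.3, 0.4]
opening: 0.397
```

```bash
python3 d.py .5243 .002 .1 2.0
```

```text
t 8.525 pos [ 0.512  -0.1685  0.1037] yaw 11.33 z [-0.0003  0.0002 -1.    ] F [-0.2995  0.2535  0.3919] op 34.5 delta units [ 1.821 -6.592  0.148] rz 0.933
```

send_rows --pt "0.26 -0.94 0.02 0 0 0 0.2" --pt "0.26 -0.94 0.02 0 0 0 0.2" --pt "0.26 -0.94 0.02 0 0 0 0.2" --pt "0.26 -0.94 0.02 0 0 0 0.2" --pt "0.26 -0.94 0.02 0 0 0 0.2" --pt "0.26 -0.94 0.02 0 0 0 0.2" --pt "0.26 -0.94 0.02 0 0 0.93 0.2" --pt "0 0 0 0 0 0 0.2"

```text
time_s: 9.52
position: [0.5239, 0.003, 0.0991]
tcp_rot: [[0.999, 0.039, -0.001], [0.039, -0.999, 0.0], [-0.001, -0.0, -1.0]]
force: [-0.5, -0.0, -0.0]
opening: 0.397
```

```bash
python3 d.py .5243 .002 .012 2.0
```

```text
t 9.525 pos [0.5239 0.003  0.0991] yaw 2.25 z [-0.0014  0.0003 -1.    ] F [-0.499  -0.0112 -0.0462] op 34.6 delta units [0.02  0.04  3.486] rz 0.025
```

send_rows --pt "0.02 0.03 0.7 0 0 0 0.2" --pt "0 0 0.9 0 0 0 0.2" --pt "0 0 0.9 0 0 0 0.2" --pt "0 0 0.9 0 0 0 0.5" --pt "0 0 0 0 0 0 0.58" --pt "0 0 0 0 0 0 0.62"

```text
time_s: 10.28
position: [0.5255, 0.0003, 0.0148]
tcp_rot: [[0.999, 0.036, 0.001], [0.036, -0.999, -0.0], [0.001, 0.0, -1.0]]
force: [0.3, 0.4, 0.9]
opening: 0.209
```

```bash
python3 d.py .5243 .002 .012 2.0
```

```text
t 10.275 pos [0.5255 0.0003 0.0148] yaw 2.06 z [ 0.0005 -0.0002 -1.    ] F [0.2774 0.4447 0.9127] op 18.2 delta units [-0.046 -0.071  0.111] rz 0.006
```

send_rows --pt "-0.03 -0.03 0.02 0 0 0 0.6" --pt "0 0 0 0 0 0 0.6"

```text
time_s: 10.52
position: [0.5247, 0.0015, 0.0145]
tcp_rot: [[0.999, 0.036, 0.001], [0.036, -0.999, -0.0], [0.001, 0.0, -1.0]]
force: [0.0, 0.2, 0.4]
opening: 0.203
```

```bash
python3 d.py .5243 .002 .012 2.0
```

```text
t 10.525 pos [0.5247 0.0015 0.0145] yaw 2.06 z [ 0.0011 -0.0002 -1.    ] F [0.0306 0.2125 0.3619] op 17.6 delta units [-0.017 -0.02   0.101] rz 0.006
```

send_rows --pt "0 -0.02 0.04 0 0 0 0.63" --pt "0 0 0 0 0 0 0.645"

```text
time_s: 10.78
position: [0.5245, 0.0021, 0.013]
tcp_rot: [[0.999, 0.036, 0.0], [0.036, -0.999, -0.0], [0.0, 0.0, -1.0]]
force: [-0.6, -0.0, 1.1]
opening: 0.18
```

send_rows --pt "0 0 0 0 0 0 0.655"

```text
time_s: 10.9
position: [0.5245, 0.002, 0.0129]
tcp_rot: [[0.999, 0.036, 0.0], [0.036, -0.999, -0.0], [0.0, 0.0, -1.0]]
force: [-0.2, -1.1, 0.4]
opening: 0.179
```

send_rows --pt "0 0 0 0 0 0 0.665"

```text
time_s: 11.02
position: [0.5245, 0.002, 0.0128]
tcp_rot: [[0.999, 0.036, 0.0], [0.036, -0.999, -0.0], [0.0, 0.0, -1.0]]
force: [0.8, 0.5, 0.9]
opening: 0.172
```

send_rows --pt "0 0 0 0 0 0 0.68"

```text
time_s: 11.15
position: [0.5245, 0.002, 0.0128]
tcp_rot: [[0.999, 0.036, 0.0], [0.036, -0.999, -0.0], [0.0, 0.0, -1.0]]
force: [-0.5, -1.4, 0.4]
opening: 0.166
```

send_rows --pt "0 0 0 0 0 0 0.75" --pt "0 0 0 0 0 0 0.9"

```text
time_s: 11.4
position: [0.5244, 0.0019, 0.0128]
tcp_rot: [[0.999, 0.035, -0.0], [0.035, -0.999, -0.0], [-0.0, 0.0, -1.0]]
force: [0.1, -2.4, 1.7]
opening: 0.16
```

send_rows --pt "-0.04 0 0 0 0 0 0.9"

```text
time_s: 11.52
position: [0.5241, 0.0019, 0.0128]
tcp_rot: [[0.999, 0.035, 0.001], [0.035, -0.999, -0.0], [0.001, 0.0, -1.0]]
force: [1.3, 0.5, 0.3]
opening: 0.157
```

send_rows --pt "-0.02 0 0 0 0 0 0.9"

```text
time_s: 11.65
position: [0.5234, 0.002, 0.0128]
tcp_rot: [[0.999, 0.035, 0.001], [0.035, -0.999, -0.0], [0.001, 0.0, -1.0]]
force: [1.4, -0.4, -0.4]
opening: 0.157
```

send_rows --pt "-0.02 0 0 0 0 0 0.9"

```text
time_s: 11.78
position: [0.523, 0.002, 0.0128]
tcp_rot: [[0.999, 0.036, 0.001], [0.036, -0.999, -0.0], [0.001, 0.0, -1.0]]
force: [3.2, -0.1, -1.4]
opening: 0.158
```

send_rows --pt "-0.02 0 0 0 0 0 0.9"

```text
time_s: 11.9
position: [0.5226, 0.002, 0.0129]
tcp_rot: [[0.999, 0.036, 0.001], [0.036, -0.999, -0.0], [0.001, 0.0, -1.0]]
force: [2.3, -0.3, 0.1]
opening: 0.156
```

send_rows --pt "-0.02 0 0 0 0 0 0.9"

```text
time_s: 12.02
position: [0.5218, 0.002, 0.0129]
tcp_rot: [[0.999, 0.036, 0.001], [0.036, -0.999, -0.0], [0.001, 0.0, -1.0]]
force: [2.9, 0.7, -0.4]
opening: 0.157
```

send_rows --pt "-0.02 0 0 0 0 0 0.9"

```text
time_s: 12.15
position: [0.5211, 0.002, 0.0129]
tcp_rot: [[0.999, 0.036, 0.0], [0.036, -0.999, -0.0], [0.0, 0.0, -1.0]]
force: [2.7, 1.1, -0.9]
opening: 0.159
```

send_rows --pt "-0.02 0 0 0 0 0 0.9"

```text
time_s: 12.28
position: [0.5205, 0.0019, 0.0128]
tcp_rot: [[0.999, 0.036, 0.0], [0.036, -0.999, -0.0], [0.0, 0.0, -1.0]]
force: [3.0, 0.5, -0.8]
opening: 0.16
```

send_rows --pt "-0.03 0 0 0 0 0 0.9"

```text
time_s: 12.4
position: [0.5197, 0.0019, 0.0128]
tcp_rot: [[0.999, 0.036, 0.0], [0.036, -0.999, 0.0], [0.0, -0.0, -1.0]]
force: [1.6, -0.0, 0.3]
opening: 0.159
```

send_rows --pt "-0.03 0 0 0 0 0 0.9"

```text
time_s: 12.52
position: [0.5189, 0.0019, 0.0128]
tcp_rot: [[0.999, 0.036, 0.0], [0.036, -0.999, 0.0], [0.0, -0.0, -1.0]]
force: [2.4, 0.7, 0.5]
opening: 0.155
```

send_rows --pt "-0.03 0 0 0 0 0 0.9"

```text
time_s: 12.65
position: [0.5181, 0.0019, 0.0128]
tcp_rot: [[0.999, 0.036, -0.0], [0.036, -0.999, 0.0], [-0.0, -0.0, -1.0]]
force: [2.8, 0.8, -0.1]
opening: 0.16
```

```bash
python3 - <<'E'
from h import *
np.set_printoptions(precision=4,suppress=True)
for n in('scene','top'):
    c=vision.capture(n)
    P=cloud(c).reshape(-1,3)
    d=np.hypot(P[:,0]-.6014,P[:,1]-.0047); b=P[(d<.025)&(P[:,2]>.064)&(P[:,2]<.08)]
    if len(b)>5: print(n,len(b),b.mean(0),cv2.minEnclosingCircle(b[:,:2].astype(np.float32)))
    I=c['img'][150:250,180:300] if n=='scene' else c['img'][150:250,205:305]
    cv2.imwrite('pics/z3%s.png'%n,cv2.resize(I,None,fx=5,fy=5,interpolation=cv2.INTER_CUBIC)[:,:,::-1])
E
```

```text
scene 101 [0.6021 0.0057 0.0705] ((0.600694477558136, 0.0037882293108850718), 0.01333667803555727)
top 15 [0.6061 0.0048 0.0712] ((0.604845404624939, 0.005121874623000622), 0.010430331341922283)
```

View pics/z3scene.png

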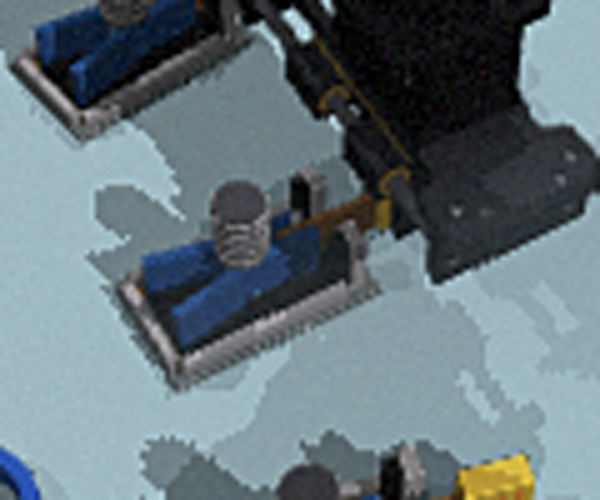

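The middle clip's barrel stayed put (about (240,210) in the crop) while its card slid 6 mm at about 3 N. It is the weak one, so I'm drawing its card out.

send_rows --pt "-0.15 0 0 0 0 0 0.9" --pt "-0.2 0 0 0 0 0 0.9" --pt "-0.2 0 0 0 0 0 0.9" --pt "-0.25 0 0 0 0 0 0.9" --pt "-0.25 0 0 0 0 0 0.9" --pt "-0.25 0 0 0 0 0 0.9" --pt "-0.25 0 0 0 0 0 0.9" --pt "-0.25 0 0 0 0 0 0.9" --pt "-0.25 0 0 0 0 0 0.9" --pt "-0.2 0 0 0 0 0 0.9" --pt "0 0 0 0 0 0 0.9"

```text
time_s: 14.12
position: [0.4614, -0.0001, 0.0128]
tcp_rot: [[0.999, 0.035, -0.001], [0.035, -0.999, 0.0], [-0.001, -0.0, -1.0]]
force: [-0.4, -0.2, -0.4]
opening: 0.159
```

```bash
python3 d.py .5 -.383 .15 2; python3 - <<'E'
from h import *
c=vision.capture('scene');save(c,'s4.png')
E
```

```text
t 14.125 pos [ 0.4614 -0.0001  0.0128] yaw 2.03 z [-0.0007  0.0002 -1.    ] F [-0.4088 -0.1907 -0.4415] op 13.8 delta units [ 0.996 15.361 -5.491] rz 0.003
```

View pics/s4.png

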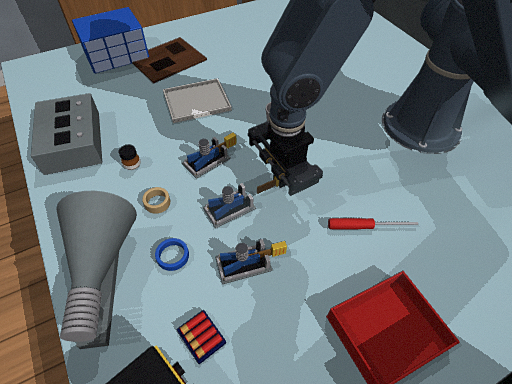

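send_rows --pt "0 0 -0.6 0 0 0 0.9" --pt "0 0 -0.9 0 0 0 0.9" --pt "0 0 -1 0 0 0 0.9" --pt "0 0.3 -1 0 0 0 0.9" --pt "0 0.6 -0.9 0 0 0 0.9" --pt "0.1 0.95 0 0 0 0 0.9" --pt "0.1 0.95 0 0 0 0 0.9" --pt "0.1 0.95 0 0 0 0 0.9" --pt "0.1 0.95 0 0 0 0 0.9" --pt "0.1 0.95 0 0 0 0 0.9" --pt "0.1 0.95 0 0 0 0 0.9" --pt "0.1 0.95 0 0 0 0 0.9"

```text
time_s: 15.68
position: [0.4864, -0.1891, 0.1238]
tcp_rot: [[0.999, 0.036, 0.001], [0.036, -0.999, -0.001], [0.001, 0.001, -1.0]]
force: [-0.7, -0.1, 0.8]
opening: 0.157
```

send_rows --pt "0.1 0.95 0 0 0 0 0.9" --pt "0.1 0.95 0 0 0 0 0.9" --pt "0.1 0.95 0 0 0 0 0.9" --pt "0.1 0.95 0 0 0 0 0.9" --pt "0.1 0.95 0 0 0 0 0.9" --pt "0.1 0.95 0 0 0 0 0.9" --pt "0.1 0.95 0 0 0 0 0.9" --pt "0 0.6 0 0 0 0 0.9" --pt "0 0 0 0 0 0 0.9" --pt "0 0 0 0 0 0 0.9"

```text
time_s: 16.92
position: [0.5096, -0.3677, 0.1225]
tcp_rot: [[0.999, 0.036, -0.001], [0.036, -0.999, 0.002], [-0.001, -0.002, -1.0]]
force: [0.6, 0.2, -0.0]
opening: 0.159
```

```bash
python3 d.py .495 -.383 .010 2; python3 - <<'E'
from h import *
c=vision.capture('scene');save(c,'s5.png')
E
```

```text
t 16.925 pos [ 0.5096 -0.3677  0.1225] yaw 2.05 z [-0.001   0.0015 -1.    ] F [ 0.5866  0.156  -0.0467] op 13.9 delta units [-0.602  0.598  4.5  ] rz 0.005
```

View pics/s5.png

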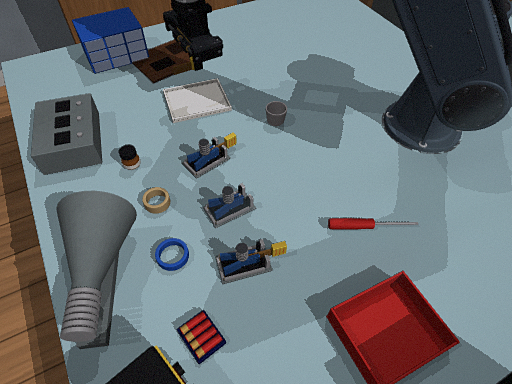

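send_rows --pt "-0.5 0.5 0.4 0 0 0 0.9" --pt "0 0 0.9 0 0 0 0.9" --pt "0 0 0.9 0 0 0 0.9" --pt "0 0 0.9 0 0 0 0.9" --pt "0 0 0.7 0 0 0 0.9" --pt "0 0 0.5 0 0 0 0.9" --pt "0 0 0 0 0 0 0.9" --pt "0 0 0 0 0 0 0.9"

```text
time_s: 17.98
position: [0.4984, -0.3821, 0.0159]
tcp_rot: [[0.999, 0.036, 0.001], [0.036, -0.999, -0.001], [0.001, 0.001, -1.0]]
force: [0.3, -0.8, -0.1]
opening: 0.156
```

```bash
python3 d.py .495 -.383 .009 2
```

```text
t 17.975 pos [ 0.4984 -0.3821  0.0159] yaw 2.04 z [ 0.0009 -0.0009 -1.    ] F [ 0.3216 -0.7994 -0.0625] op 13.6 delta units [-0.138  0.032  0.275] rz 0.004
```

send_rows --pt "0 0 0.12 0 0 0 0.9" --pt "0 0 0.06 0 0 0 0.9" --pt "0 0 0 0 0 0 0.9"

```text
time_s: 18.35
position: [0.4981, -0.3816, 0.0109]
tcp_rot: [[0.999, 0.036, 0.0], [0.036, -0.999, -0.0], [0.0, 0.0, -1.0]]
force: [0.2, 0.0, 0.4]
opening: 0.159
```

send_rows --pt "0 0 0.03 0 0 0 0.9" --pt "0 0 0 0 0 0 0.6" --pt "0 0 0 0 0 0 0.4" --pt "0 0 0 0 0 0 0.3" --pt "0 0 -0.4 0 0 0 0.2" --pt "0 0 -0.9 0 0 0 0.2" --pt "0 0 -1 0 0 0 0.2" --pt "0 0 -1 0 0 0 0.2" --pt "0 0 -1 0 0 0 0.2" --pt "0 0 -1 0 0 0 0.2" --pt "0 0 0 0 0 0 0.2"

```text
time_s: 19.73
position: [0.4993, -0.3829, 0.1453]
tcp_rot: [[0.999, 0.036, 0.004], [0.036, -0.999, -0.004], [0.004, 0.005, -1.0]]
force: [-0.9, -0.4, -0.3]
opening: 0.399
```

```bash
python3 d.py .6014 .0047 .14 2; python3 - <<'E'
from h import *
c=vision.capture('scene');save(c,'s6.png')
E
```

```text
t 19.725 pos [ 0.4993 -0.3829  0.1453] yaw 2.04 z [ 0.004  -0.0044 -1.    ] F [-0.8502 -0.3671 -0.2821] op 34.7 delta units [  4.633 -15.35    0.161] rz 0.004
```

View pics/s6.png

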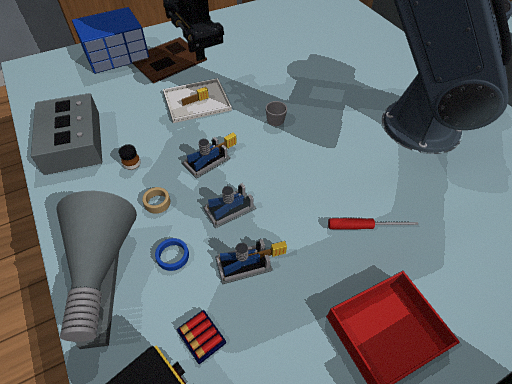

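send_rows --pt "0.29 -0.95 0 0 0 0 0.0" --pt "0.29 -0.95 0 0 0 0 0.0" --pt "0.29 -0.95 0 0 0 0 0.0" --pt "0.29 -0.95 0 0 0 0 0.0" --pt "0.29 -0.95 0 0 0 0 0.0" --pt "0.29 -0.95 0 0 0 0 0.0" --pt "0.29 -0.95 0 0 0 0 0.0" --pt "0.29 -0.95 0 0 0 0 0.0" --pt "0.29 -0.95 0 0 0 0 0.0" --pt "0.29 -0.95 0 0 0 0 0.0" --pt "0.29 -0.95 0 0 0 0 0.0" --pt "0.29 -0.95 0 0 0 0 0.0"

```text
time_s: 21.28
position: [0.5746, -0.091, 0.1422]
tcp_rot: [[0.999, 0.037, -0.001], [0.037, -0.999, 0.0], [-0.001, -0.001, -1.0]]
force: [-0.6, -0.1, 0.1]
opening: 0.502
```

```bash
python3 - <<'E'
from h import *
np.set_printoptions(precision=4,suppress=True)
for n in('scene','top'):
    c=vision.capture(n)
    P=cloud(c).reshape(-1,3)
    d=np.hypot(P[:,0]-.6014,P[:,1]-.0047); b=P[(d<.025)&(P[:,2]>.064)&(P[:,2]<.08)]
    if len(b)>5: print(n,len(b),b.mean(0),cv2.minEnclosingCircle(b[:,:2].astype(np.float32)))
E
python3 d.py .6 .0047 .14 2
```

```text
scene 102 [0.6022 0.0057 0.0703] ((0.6017674803733826, 0.004705314990133047), 0.012559007853269577)
top 24 [0.5985 0.0126 0.0703] ((0.5981871485710144, 0.01092848926782608), 0.01096777617931366)
t 21.375 pos [ 0.5745 -0.0898  0.1422] yaw 2.29 z [-0.0012  0.0012 -1.    ] F [-0.6475 -0.6542 -0.7403] op 43.6 delta units [ 1.168 -3.735  0.091] rz 0.029
```

send_rows --pt "0.28 -0.94 0 0 0 0 0.0" --pt "0.28 -0.93 0 0 0 0 0.0" --pt "0.28 -0.93 0 0 0 0 0.0" --pt "0.28 -0.9 0 0 0 0.03 0.0" --pt "0 0 0 0 0 0 0.0" --pt "0 0 0 0 0 0 0.0"

```text
time_s: 22.12
position: [0.5991, -0.0007, 0.1424]
tcp_rot: [[1.0, 0.031, -0.001], [0.031, -1.0, -0.001], [-0.001, 0.0, -1.0]]
force: [-0.2, 0.0, 0.7]
opening: 0.5
```

```bash
python3 d.py .6 .0047 .040 2
```

```text
t 22.125 pos [ 0.5991 -0.0007  0.1424] yaw 1.76 z [-0.0006 -0.0005 -1.    ] F [-0.163   0.0096  0.7018] op 43.5 delta units [ 0.044 -0.217  4.095] rz -0.024
```

send_rows --pt "0.03 -0.18 0.3 0 0 0 0.0" --pt "0 0 0.8 0 0 0 0.0" --pt "0 0 0.8 0 0 0 0.0" --pt "0 0 0.8 0 0 0 0.0" --pt "0 0 0.7 0 0 0 0.0" --pt "0 0 0.5 0 0 0 0.1" --pt "0 0 0 0 0 0 0.2" --pt "0 0 0 0 0 0 0.2"

```text
time_s: 23.12
position: [0.6007, 0.0042, 0.0455]
tcp_rot: [[1.0, 0.03, 0.001], [0.03, -1.0, -0.0], [0.001, 0.0, -1.0]]
force: [0.0, -0.2, -0.1]
opening: 0.409
```

```bash
python3 d.py .6 .0047 .040 2;  python3 - <<'E'
from h import *
c=vision.capture('scene'); I=c['img'][150:250,180:300]
cv2.imwrite('pics/z7.png',cv2.resize(I,None,fx=5,fy=5,interpolation=cv2.INTER_CUBIC)[:,:,::-1])
E
```

```text
t 23.125 pos [0.6007 0.0042 0.0455] yaw 1.74 z [ 0.001  -0.0002 -1.    ] F [ 0.0007 -0.2315 -0.1445] op 35.6 delta units [-0.026 -0.023  0.218] rz -0.026
```

View pics/z7.png

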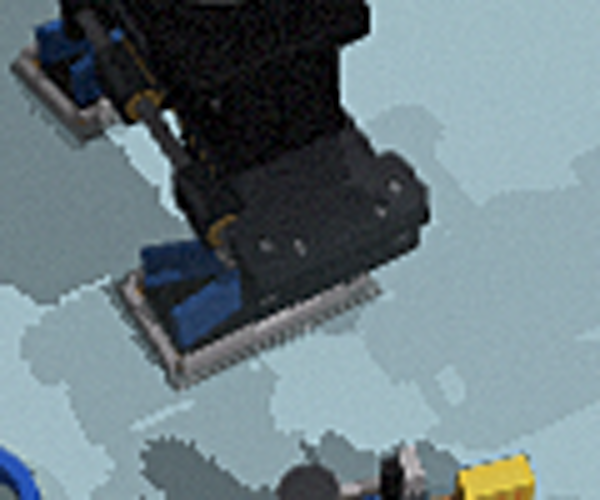

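send_rows --pt "0 0 0.12 0 0 0 0.3" --pt "0 0 0 0 0 0 0.38" --pt "0 0 0 0 0 0 0.44"

```text
time_s: 23.55
position: [0.6002, 0.0043, 0.0422]
tcp_rot: [[1.0, 0.03, 0.0], [0.03, -1.0, -0.0], [0.0, 0.0, -1.0]]
force: [-0.0, 0.2, 0.2]
opening: 0.296
```

send_rows --pt "0 0 0 0 0 0 0.6" --pt "0 0 0 0 0 0 0.8" --pt "0 0 0 0 0 0 0.8"

```text
time_s: 23.92
position: [0.6002, 0.0043, 0.0422]
tcp_rot: [[1.0, 0.03, 0.0], [0.03, -1.0, -0.0], [0.0, 0.0, -1.0]]
force: [-0.5, 0.7, 1.6]
opening: 0.265
```

send_rows --pt "0 0 -0.1 0 0 0 0.8" --pt "0 0 -0.3 0 0 0 0.8" --pt "0 0 -0.6 0 0 0 0.8" --pt "0 0 -0.8 0 0 0 0.8" --pt "0 0 -0.8 0 0 0 0.8" --pt "0 0 -0.8 0 0 0 0.8" --pt "0 0 -0.8 0 0 0 0.8" --pt "0 0 -0.6 0 0 0 0.8" --pt "0 0 0 0 0 0 0.8" --pt "0 0 0 0 0 0 0.8"

```text
time_s: 25.18
position: [0.5994, 0.0044, 0.1616]
tcp_rot: [[1.0, 0.03, -0.002], [0.03, -1.0, 0.0], [-0.002, -0.0, -1.0]]
force: [-0.4, 0.1, -2.6]
opening: 0.267
```

```bash
python3 d.py .462 .395 .165 2;  python3 - <<'E'
from h import *
c=vision.capture('scene'); save(c,'s8.png')
E
```

```text
t 25.175 pos [0.5994 0.0044 0.1616] yaw 1.74 z [-0.0016  0.0003 -1.    ] F [-0.3881  0.0503 -2.6368] op 23.2 delta units [ -5.021 -15.785  -0.125] rz -0.026
```

View pics/s8.png

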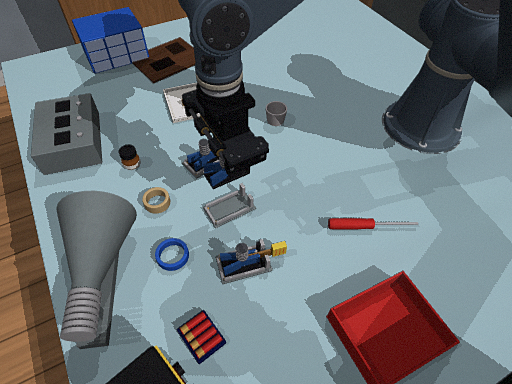

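send_rows --pt "-0.3 -0.95 0 0 0 0 0.8" --pt "-0.3 -0.95 0 0 0 0 0.8" --pt "-0.3 -0.95 0 0 0 0 0.8" --pt "-0.3 -0.95 0 0 0 0 0.8" --pt "-0.3 -0.95 0 0 0 0 0.8" --pt "-0.3 -0.95 0 0 0 0 0.8" --pt "-0.3 -0.95 0 0 0 0 0.8" --pt "-0.3 -0.95 0 0 0 0 0.8" --pt "-0.3 -0.95 0 0 0 0 0.8" --pt "-0.3 -0.95 0 0 0 0 0.8" --pt "-0.3 -0.95 0 0 0 0 0.8" --pt "-0.3 -0.95 0 0 0 0 0.8"

```text
time_s: 26.72
position: [0.4994, 0.288, 0.1613]
tcp_rot: [[1.0, 0.031, -0.002], [0.031, -1.0, -0.0], [-0.002, 0.0, -1.0]]
force: [-0.6, -0.0, -2.9]
opening: 0.264
```

send_rows --pt "-0.3 -0.95 0 0 0 0 0.8" --pt "-0.3 -0.95 0 0 0 0 0.8" --pt "-0.3 -0.95 0 0 0 0 0.8" --pt "-0.3 -0.95 0 0 0 0 0.8" --pt "-0.2 -0.5 0 0 0 0 0.8" --pt "0 0 0 0 0 0 0.8" --pt "0 0 0 0 0 0 0.8"

```text
time_s: 27.6
position: [0.4632, 0.3922, 0.1618]
tcp_rot: [[1.0, 0.03, -0.0], [0.03, -1.0, -0.001], [-0.0, 0.001, -1.0]]
force: [-0.4, -0.6, -2.6]
opening: 0.271
```

```bash
python3 d.py .462 .393 .043 2;  python3 - <<'E'
from h import *
c=vision.capture('scene'); save(c,'s9.png')
E
```

```text
t 27.6 pos [0.4632 0.3922 0.1618] yaw 1.74 z [-0.0005 -0.0008 -1.    ] F [-0.3662 -0.6241 -2.5608] op 23.6 delta units [-0.043 -0.037  4.752] rz -0.026
```

View pics/s9.png

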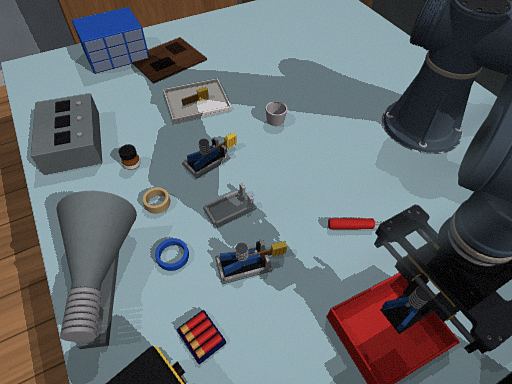

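send_rows --pt "0 0 0.5 0 0 0 0.8" --pt "0 0 0.8 0 0 0 0.8" --pt "0 0 0.8 0 0 0 0.8" --pt "0 0 0.8 0 0 0 0.8" --pt "0 0 0.7 0 0 0 0.8" --pt "0 0 0.5 0 0 0 0.8" --pt "0 0 0.3 0 0 0 0.8" --pt "0 0 0 0 0 0 0.8" --pt "0 0 0 0 0 0 0.8"

```text
time_s: 28.78
position: [0.4638, 0.3931, 0.0526]
tcp_rot: [[1.0, 0.03, 0.001], [0.03, -1.0, 0.001], [0.001, -0.001, -1.0]]
force: [-0.5, -0.4, -2.4]
opening: 0.27
```

```bash
python3 d.py .462 .393 .043 2
```

```text
t 28.775 pos [0.4638 0.3931 0.0526] yaw 1.74 z [ 0.0012  0.0007 -1.    ] F [-0.4639 -0.4194 -2.4087] op 23.5 delta units [-0.073  0.003  0.386] rz -0.026
```

send_rows --pt "0 0 0.2 0 0 0 0.8" --pt "0 0 0.1 0 0 0 0.8" --pt "0 0 0 0 0 0 0.8" --pt "0 0 0 0 0 0 0.8"

```text
time_s: 29.28
position: [0.4634, 0.3928, 0.0446]
tcp_rot: [[1.0, 0.03, 0.0], [0.03, -1.0, 0.0], [0.0, -0.0, -1.0]]
force: [0.0, 0.5, -2.5]
opening: 0.264
```

send_rows --pt "0 0 0.04 0 0 0 0.8" --pt "0 0 0 0 0 0 0.8"

```text
time_s: 29.52
position: [0.4633, 0.3928, 0.0435]
tcp_rot: [[1.0, 0.03, -0.0], [0.03, -1.0, -0.0], [-0.0, 0.0, -1.0]]
force: [-0.4, -0.9, -2.6]
opening: 0.271
```

send_rows --pt "0 0 0.05 0 0 0 0.8" --pt "0 0 0 0 0 0 0.8"

```text
time_s: 29.78
position: [0.4633, 0.3928, 0.0423]
tcp_rot: [[1.0, 0.03, -0.0], [0.03, -1.0, 0.0], [-0.0, -0.0, -1.0]]
force: [-0.7, 0.0, -2.0]
opening: 0.264
```

send_rows --pt "0 0 0 0 0 0 0.5" --pt "0 0 0 0 0 0 0.3" --pt "0 0 0 0 0 0 0.1" --pt "0 0 -0.3 0 0 0 0" --pt "0 0 -0.6 0 0 0 0" --pt "0 0 -1 0 0 0 0" --pt "0 0 -1 0 0 0 0" --pt "0 0 -1 0 0 0 0" --pt "0 0 -1 0 0 0 0" --pt "0 0 0 0 0 0 0" --pt "0 0 0 0 0 0 0"

```text
time_s: 31.15
position: [0.4629, 0.3925, 0.1647]
tcp_rot: [[1.0, 0.03, -0.0], [0.03, -1.0, -0.0], [-0.0, 0.0, -1.0]]
force: [-0.3, -1.4, -0.2]
opening: 0.499
```

```bash
python3 - <<'E'
from h import *
np.set_printoptions(precision=4,suppress=True)
for n in('scene','top'):
    c=vision.capture(n); save(c,n+'10.png')
    P=cloud(c).reshape(-1,3)
    for nm,(tx,ty),(bx,by) in(('L',(.5605,.159),(.637,.1438)),('R',(.5137,-.169),(.59,-.1535)),('M',(.498,-.382),(.463,.393))):
        d=np.hypot(P[:,0]-bx,P[:,1]-by); b=P[(d<.03)&(P[:,2]>.064)&(P[:,2]<.08)]
        t=P[(np.hypot(P[:,0]-tx,P[:,1]-ty)<.024)&(P[:,2]>(.033 if nm=='M' else .04))&(P[:,2]<.05)]
        print(n,nm,len(b),b.mean(0) if len(b) else '',len(t),t.mean(0) if len(t) else '')
E
```

```text
scene L 127 [0.6388 0.1439 0.0708] 96 [0.5623 0.1591 0.0428]
scene R 75 [ 0.5904 -0.151   0.0707] 51 [ 0.5128 -0.1686  0.0431]
scene M 181 [0.4658 0.392  0.0705] 44 [ 0.4999 -0.3797  0.0369]
top L 60 [0.6349 0.1445 0.0704] 43 [0.5587 0.1606 0.0433]
top R 59 [ 0.5867 -0.1515  0.0706] 41 [ 0.5107 -0.1665  0.0434]
top M 0  44 [ 0.4949 -0.3793  0.0369]
```

View pics/scene10.png

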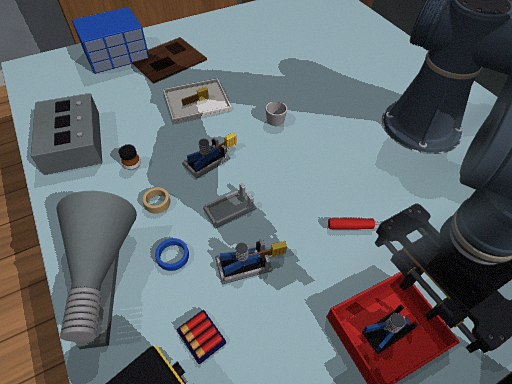

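View pics/top10.png

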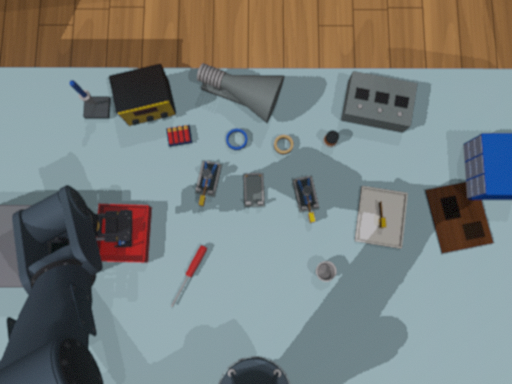

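The scene view shows the weak clip upright in the bin at (390,325), with its barrel top at 0.0705 m as expected. Its card is in the tray at (200,95), and the sound clips still hold their cards at (207,157) and (243,260).

```bash
python3 -c "
from rig import bot; print(bot.hand_in())"
```

```text
the job is handed in; nothing more can be done
None
```

The weak clip was the one in the middle stand. Its card is now in the white tray and the clip stands upright in the red bin. I handed the job in at about 31 s; the hand-in gives no verdict.

- **Finding it:** The right-hand card (y about -0.17 m) held firm at about 11 N; that card and clip shifted only about 1.6 mm, within the stand's play. The middle card slid steadily at about 3 N while its clip stayed put. I did not tug the left card, since only one clip is weak.
- **Card:** I drew the middle card right out with its clip still in the stand, then put it in the tray.
- **Clip:** I lifted the clip out by its barrel and set it in the bin.
- **Last checks:**
  - The clip's barrel top is at 0.0705 m, which matches a clip standing on the bin floor.
  - The card is inside the tray.
  - The left clip and its card are where they started. The right pair moved about 2 mm together, with no gap opening between card and clip.
  - The bystanders look unmoved, by eye only.
  - The gripper is open and well clear.
- **Disagreement:** The scene and top cameras differ by 2 to 4 mm in x, about what their calibration allows. The top camera could not see the clip in the bin because the arm was in the way, so that check rests on the scene camera alone.

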